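Unhook the sagging bolt of the drying cage and hold its gate ajar

ROBOT

A 7-joint arm with a two-finger parallel gripper is mounted at the origin on the work surface. World frame = base frame: x ahead of the robot, y to its left, z up, the work surface at z = 0. Lengths are in m, angles in rad, forces in N, time in s.
With the tool pointing down it reaches from about 0.35 to 0.9 m from the base axis. Payload 19.9 kg.
Tool frame: the origin (TCP) lies at the very end of the fingers, on their centre line; the grasp point (between the pads) lies 19 mm behind it; z points along the fingers, x is the direction in which the jaws open and shut, and the axes are right-handed (so a half turn about z gives the same grasp; the last joint's range is limited). The gripper opens to 85 mm and grips with 20 to 120 N. Pads are 22 mm wide; open, the fingers measure 114 mm over their backs; the gripper's body (76 mm by 85 mm) begins 54 mm behind the grasp point. The pads swing forward as they close: fully open they stand 13 mm farther back than shut.
Start: joints at [-1.315, 0.417, -0.01, 1.614, 0.005, 1.111, -0.053], TCP at [0.183, 0.598, 0.208] pointing down, gripper open.
Joint ranges: [-2.81, 2.81], [-0.39, 2.02], [-1.27, 1.25], [0.06, 2.57], [-1.19, 4.33], [0.19, 2], [-2.82, 2.82]. Speed limits (rad/s): [1.89, 1.89, 2.39, 2.39, 3.01, 3.01, 3.01].

INTERFACE

Orientations are given as [roll, pitch, yaw] about the fixed x, y, z axes, in that order (R = Rz(yaw) Ry(pitch) Rx(roll)).
In Python, from station import read_state, camera, hand_in, find_in, trace, tip_of gives the robot as it stands.
- The arm moves only by the tool carry_out, never from a script. Its argument "motion" is text: rows parted by semicolons, each of 6 numbers parted by spaces: the shift along the world's x, y, z in mm, then the turn, a rotation vector about the world's x, y, z in degrees. In form: x y z wx wy wz; .... A call has 1 to 8 rows; each row shifts and turns the pose as measured when the row begins; what a row does not reach is not made up. A row lasts 1/10 s, in which the tool goes at most 50 mm and 8.59 degrees, less where a joint would pass 70% of its speed; a pose out of reach is approached as far as the arm can. A call with a gripper value outside its range is refused whole. "fingers" is the finger opening in mm, from 0 to 85.4, set as the call begins (left out, the last holds). The fingers move at their own pace and stop on an object; "grip_force" is the grip in N (left out, the last holds). Time passes only in rows, so rows that do not move let the fingers close. It gives the time, the measured TCP pose, the force and the opening at its end, in the units of the state.
- read_state(): the state, without advancing time (a new reading comes with each control period).
- camera(name): name is "scene" or "top" or "wrist"; returns a dict with "img" (384x512x3 uint8, blue, green, red), "z_map" (384x512 float32, m along the optical axis (not along the pixel's ray), 0 where there is no reading), "intrinsics" (3x3 intrinsics, pixels), "camera_from_world" (4x4, takes a point from world to camera coordinates). Camera axes: x right, y up, looking along -z (the intrinsics and any distortion apply to the point x, -y, -z); pixel columns grow to the right and rows downward; lengths in m; the calibration is good to about 2 mm. A picture is of the moment at which its call begins.
- hand_in(): hands the job in, once; it reports no verdict.
Trained networks look in a picture, given as the dict that the camera call returned (one of the last four; its "shot" number tells which), for a name from the list of things; names that differ only in an ending like _2 or _b are one class to them, and where a whole thing is asked for, a point or a joint stands for the part that bears it (a point fixed in the world has none). Each returns a list of dicts, best first, with "p" (0 to 1); they miss things now and then, are a little off and sometimes report something else, mostly with a low value. They report only what shows in the picture. A call takes as long as a camera call.
- find_in(picture, target): "centre" ([x, y, z] in m, in world coordinates, good to about 4 mm: the middle of the surface that is visible of it).
- trace(picture, target): "pixels" (384x512 bool, what is visible of it).
- tip_of(picture, target): "centre" ([x, y, z] in m, in world coordinates, good to about 4 mm: a listed point, or the origin of a listed thing).
The state is a dict: "t": time; "joint_pos": joint angles; "joint_velocities": joint speeds; "tau": joint torques, N m; "position": TCP position; "tcp_rot": TCP orientation; "wrist_force": force on the tool from outside, world axes, zero at the start; "torque": the same for the moment, N m; "gripper_width": opening from 0.0 (shut) to 1.0 (fully open).
Only numpy, scipy, OpenCV 4.12 (cv2) and the standard library are available. Lean on these libraries where they do the work, as an engineer would, in place of code of your own. Each camera call takes 0.05 s, during which the arm holds its last target. There are 200 camera calls.

TASK

The drying cage's gate is shut by a sagging barrel bolt whose turned-down nose hooks behind the bent-up lip of its keeper: take the bolt by its ball handle, lift it over the lip while drawing it back clear of the keeper, without wrenching it against the keeper. Then swing the self-closing gate about 25 degrees open, smoothly and never wider than half-way to square, and finish while still holding it there at rest with the bolt drawn. Leave the plaster mould on the cage and the jar and bottle beside it where they stand.

Things in the scene. Friction and masses are not known exactly. Their poses are not given: they have to be found in the camera images.
- cage: White wire drying cage fixed to the bench, 330 mm wide (y), 265 deep, wire roof at 120 mm. Origin on the bench under the middle of the gate line; x points into the cage, y along the shut gate towards its hinge. The gate (236 wide, 140 tall, 20 thick) is hinged on the +y side, its free edge at y = -118; the bolt lies along its top, nose to -y. Latch post with keeper: y = -123 to -165.
- gate_hinge (a point): Point on the gate's vertical hinge axis, 190 mm above the bench (cage frame x 0, y 120 mm). Its axes turn with the gate: -y runs from the hinge along the gate to the free edge, x is the gate's normal (into the cage when shut). The hinge post is 140 mm tall.
- bolt_rivet (a point): Rivet on which the bolt's barrel tilts: in the gate's mid-plane, 130 mm from the hinge axis, 158 mm above the bench; turns with the gate, axes as gate_hinge.
- bolt_ball (a point): Centre of the dark steel ball handle, 26 mm across, about 190 mm above the bench and 229 mm from the hinge axis at rest; moves with the bolt. It sits on an 8 mm stem, 42 mm above the axis of the 12 mm rod and 95 mm from the rivet towards the nose (less as the bolt is drawn). Space around it is free: gate, barrel and keeper stay below 170 mm.
- bolt_nose (a point): Middle of the underside of the bolt's turned-down nose (12 mm wide, 10 mm along the rod, underside 18 mm below the rod's axis), at the rod's end, 38 mm beyond the ball's stem; moves with the bolt.
- keeper_lip (a point): Top middle of the keeper's bent-up lip (4 mm thick, 22 wide), 138 mm above the bench, fixed, at the keeper's gate end. The keeper is a steel channel open at the top, 38 mm long along the gate line, its cheeks 22 mm apart and 168 mm high: they keep the gate shut until the nose is out past the lip. The sagged nose hangs some 11 mm below the lip's top, just beyond it.
- bolt_lift (a joint): Tilt of bolt and barrel about the rivet: 0 sagged at rest (nose end 6 degrees below level), 0.105 level, stop at 0.16 rad. The nose clears the lip above about 0.09 rad; 0.13 (ball 12 mm up) is comfortable. Only gravity brings it down (1 to 2 N at the ball). As it lifts, the ball also swings about 5 mm towards the hinge.
- bolt (a joint): Slide of the bolt along its barrel (m), growing as it is drawn back towards the gate's hinge: starts between -0.004 and 0.004, stops at -0.012 and 0.045. The nose is out of the keeper above 0.022. Stays where left (friction about 1.2 N).
- gate (a joint): Opening angle of the gate (rad): 0 shut, grows as the free edge swings out, away from the cage towards the robot; stop at 1.2. A spring always pulls it shut (about 1.5 N at the ball near 0, 4 N at 0.45 rad).
- mould: White plaster press mould, 70 x 110 x 30 mm block with six round dimples, standing loose on the cage's roof; origin under its middle. Leave alone.
- glaze_jar: Glass glaze jar with white lid, 66 mm across, 80 mm tall, standing on the bench past the hinge side of the cage; origin under its middle. Leave alone.
- slip_bottle: White squeeze bottle, 60 mm across, 150 mm tall, standing on the bench past the latch side of the cage; origin under its middle. Leave alone.

How it is judged:
By the outcome, as a careful person would: the job done as asked, in the order asked, and still so for the second after the job is handed in, while the arm keeps its last pose, push and grip.
It also fails if it takes over 32 s, if anything falls off the work surface, if the arm or the gripper's body presses on something with over 40 N, if the wrist force passes 120 N, or if a joint passes its speed limit or range.

## Working session

There is one attempt and no reset: what is moved stays moved. The work goes in short steps, Python scripts to look and compute and a tool call to move; the robot and the scene stay as the last step left them, time stands still between calls to the robot, and variables do not carry over. Pictures are saved under pics/ and viewed, about 8 in all and at most 12, crops included, and the job is handed in when it is done.

Besides the shell and the picture viewer there is one more tool, called after "Call:" as name(argument=value, ...), one argument or row to a line, values as JSON. carry_out: Moves the arm, as the interface text tells. Its arguments: {"type":"object","properties":{"motion":{"type":"string"},"fingers":{"type":"number"},"grip_force":{"type":"number"}},"required":["motion"]}

```bash
mkdir -p pics
cat > h.py <<'E'
from station import *
import numpy as np, cv2
np.set_printoptions(precision=4,suppress=True)
def pts(p,names):
    for n in names:
        for f in (tip_of,find_in):
            try:
                r=f(p,n); print(f.__name__,n,[(np.round(d['centre'],4).tolist(),round(float(d['p']),2)) for d in r[:2]])
            except Exception as e: print(n,f.__name__,str(e)[:80])
E
python3 - <<'E'
from h import *
s=read_state();print(s)
ims=[]
for c in ('scene','top'):
    p=camera(c);ims.append(p['img']);print(c)
    pts(p,['cage','gate_hinge','bolt_rivet','bolt_ball','bolt_nose','keeper_lip','mould','slip_bottle','glaze_jar'])
cv2.imwrite('pics/a.png',cv2.resize(np.vstack(ims),(800,1200))[:600]);cv2.imwrite('pics/b.png',cv2.resize(ims[1],(800,600)))
E
```

```text
{'t': 0.0, 'joint_pos': array([-1.3155,  0.418 , -0.0103,  1.6142,  0.0047,  1.1108, -0.053 ]), 'joint_velocities': array([ 0.0004, -0.0007, -0.0016, -0.0018,  0.0007, -0.0007, -0.0006]), 'tau': array([ -0.0008, -86.4471,   0.6783, -43.4908,   0.0191,   0.0074,
        -0.    ]), 'position': array([0.1827, 0.5973, 0.2072]), 'tcp_rot': array([3.1415, 0.0013, 1.274 ]), 'wrist_force': array([ 0.4889, -0.0558,  0.4023]), 'torque': array([-0.0122,  0.0212,  0.0072]), 'gripper_width': 0.9986285960556015}
scene
call cage []
call cage [([0.7781, 0.1045, 0.0389], 0.86)]
call gate_hinge [([0.6956, -0.2002, -0.0013], 0.24)]
call gate_hinge [([0.6446, 0.0531, 0.1266], 0.59)]
call bolt_rivet [([0.6361, 0.0444, 0.1568], 0.59)]
call bolt_rivet [([0.641, 0.0498, 0.1254], 0.79)]
call bolt_ball [([0.6395, -0.0521, 0.1884], 0.66), ([0.6462, -0.0855, 0.1241], 0.58)]
call bolt_ball []
call bolt_nose [([0.6477, -0.0861, 0.1235], 0.66)]
call bolt_nose [([0.6495, -0.0422, 0.1562], 0.51)]
call keeper_lip [([0.641, -0.0773, 0.1392], 0.51)]
call keeper_lip [([0.6568, -0.087, 0.1517], 0.82)]
call mould [([0.816
[... 513 characters left out ...]
], 0.95)]
call bolt_rivet [([0.6353, 0.0441, 0.1387], 0.66)]
call bolt_ball [([0.6372, -0.0538, 0.1888], 0.73)]
call bolt_ball [([0.6409, -0.0398, 0.158], 0.52), ([0.6455, -0.0891, 0.1465], 0.48)]
call bolt_nose [([0.6431, -0.0848, 0.1279], 0.52)]
call bolt_nose [([0.638, -0.0413, 0.1612], 0.74)]
call keeper_lip [([0.6412, -0.0704, 0.1368], 0.59)]
call keeper_lip [([0.6477, -0.0878, 0.1463], 0.48)]
call mould [([0.8247, 0.0689, 0.1181], 0.86)]
call mould [([0.8198, 0.066, 0.1472], 0.91), ([0.6317, 0.0475, 0.1413], 0.73)]
call slip_bottle [([0.6901, -0.2033, -0.0048], 0.68)]
call slip_bottle []
call glaze_jar [([0.7358, 0.2914, 0.0011], 0.96)]
call glaze_jar [([0.7287, 0.2856, 0.0801], 0.89)]
```

View pics/a.png

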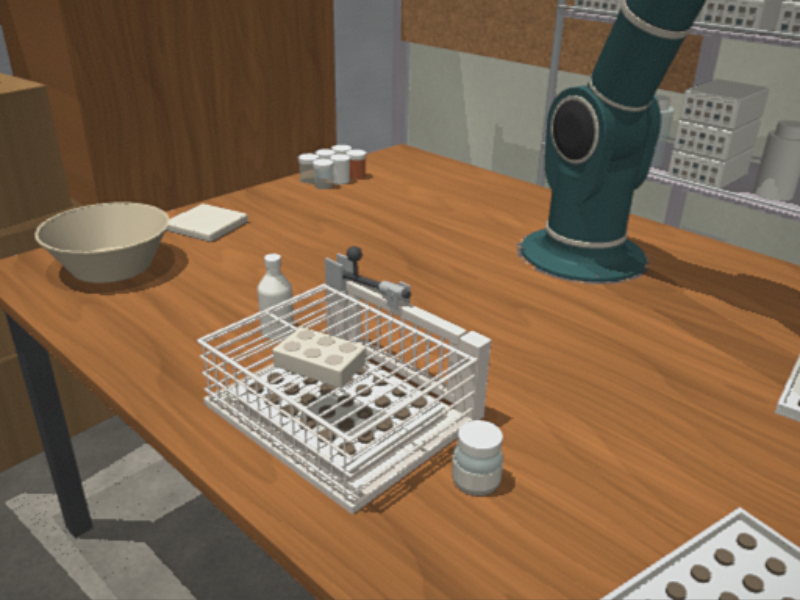

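View pics/b.png

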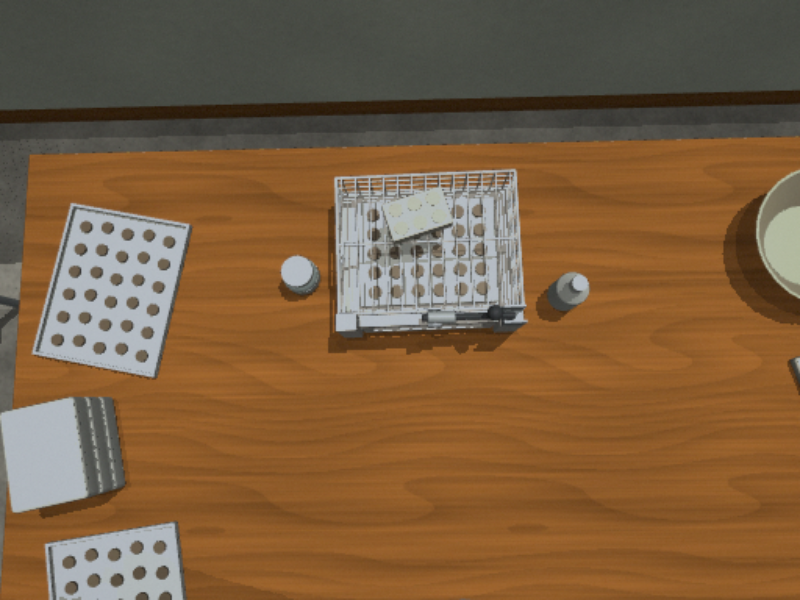

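The scene view shows the ball handle at about (353,255), on the gate's robot-facing side of the cage. The top view shows the gate running nearly parallel to world y, hinge at (345,322) and ball at (500,314), which agrees with the networks. I'll grasp with the jaws along x, moving in from above.

Call:
carry_out(
  motion="22 -32 10 0 0 -8;22 -32 10 0 0 -8;22 -32 10 0 0 -8;22 -32 10 0 0 -8;22 -32 10 0 0 -8;22 -32 10 0 0 -8;22 -32 10 0 0 -8;22 -32 10 0 0 -8",
  fingers=60,
)

```text
t: 2.7
position: [0.3591, 0.3344, 0.2889]
tcp_rot: [-3.138, 0.002, 0.124]
wrist_force: [0.6, 0.5, 0.0]
gripper_width: 0.7
```

Call:
carry_out(
  motion="25 -36 0 0 0 -6;25 -36 0 0 0 -4;25 -36 0 0 0 0;25 -36 0 0 0 0;25 -36 0 0 0 0;25 -36 0 0 0 0;25 -36 0 0 0 0;25 -36 0 0 0 0",
)

```text
t: 3.5
position: [0.5654, 0.0346, 0.2929]
tcp_rot: [-3.131, -0.003, -0.061]
wrist_force: [0.9, 1.0, -0.0]
gripper_width: 0.706
```

Call:
carry_out(
  motion="25 -32 -5 -0.5 0 3;25 -32 -5 0 0 1;15 -18 -5 0 0 0;5 -4 0 0 0 0;0 0 0 0 0 0",
)

```text
t: 4.0
position: [0.6392, -0.0611, 0.2769]
tcp_rot: [3.141, -0.004, 0.006]
wrist_force: [-0.2, -0.7, 0.1]
gripper_width: 0.706
```

Run:
```python
from h import *
s=read_state();print(s['t'],s['position'],s['tcp_rot'],s['joint_pos'])
p=camera('wrist');cv2.imwrite('pics/c.png',p['img'])
for n in ['bolt_ball','bolt_rivet','keeper_lip','gate_hinge']: print(n,[(d['centre'],d['p']) for d in tip_of(p,n)[:2]])
p=camera('top')
for n in ['bolt_ball','gate_hinge']: print(n,[(d['centre'],d['p']) for d in tip_of(p,n)[:2]])
```

```text
4.0 [ 0.6392 -0.0611  0.2769] [ 3.1408 -0.0037  0.0055] [-0.3878  0.4468  0.6134  1.504  -0.2633  1.2704  0.262 ]
bolt_ball [([0.6389, -0.0504, 0.19], 0.55)]
bolt_rivet [([0.6363, 0.0421, 0.1597], 0.6)]
keeper_lip [([0.6423, -0.0721, 0.1378], 0.92)]
gate_hinge []
bolt_ball []
gate_hinge [([0.6327, 0.1752, 0.1874], 0.73)]
```

View pics/c.png

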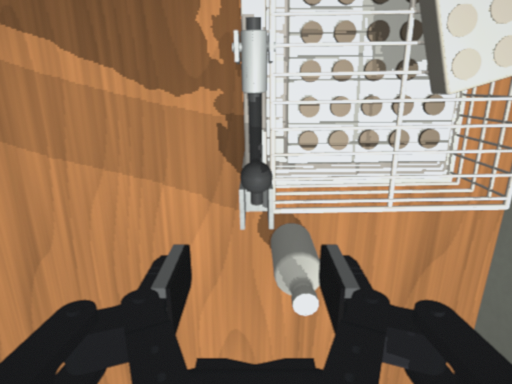

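The wrist view shows the ball at (256,178), its stem and rod above the gate, and the keeper at (256,205) just beyond it. I'll fit a sphere to the depth for a tighter centre.

```bash
cat >> h.py <<'E'
from scipy.optimize import least_squares
def ball(p,u0,v0,r=14,zmin=.175):
    K=p['intrinsics'];T=np.linalg.inv(p['camera_from_world'])
    v,u=np.mgrid[int(v0)-r:int(v0)+r+1,int(u0)-r:int(u0)+r+1];z=p['z_map'][v,u]
    c=np.stack([(u-K[0,2])/K[0,0]*z,-(v-K[1,2])/K[1,1]*z,-z],-1)[z>0]
    w=c@T[:3,:3].T+T[:3,3]; w=w[w[:,2]>zmin]
    f=lambda q:np.linalg.norm(w-q,axis=1)-.013
    s=least_squares(f,w.mean(0)-[0,0,.008],loss='soft_l1',f_scale=.001)
    return s.x,len(w),np.abs(s.fun).mean()
E
python3 - <<'E'
from h import *
p=camera('wrist');print(ball(p,256,178))
p=camera('top');print(ball(p,500*.64,314*.64,9))
E
```

```text
(array([ 0.6394, -0.0533,  0.1901]), 758, np.float64(0.000379145141415649))
(array([ 0.5858, -0.0054,  0.6636]), 360, np.float64(0.002996848445001431))
```

Call:
carry_out(
  motion="0 8 -10 0 0 -0.3;0 0 -25 0 0 0;0 0 -25 0 0 0;0 0 -20 0 0 0;0 0 -15 0 0 0;0 0 -8 0 0 0;0 0 0 0 0 0",
)

```text
t: 5.2
position: [0.6377, -0.047, 0.1673]
tcp_rot: [-3.14, -0.004, 0.003]
wrist_force: [-0.8, -0.4, 1.5]
gripper_width: 0.704
```

Call:
carry_out(
  motion="1.5 -6 5 0 0 0;0 0 0 0 0 0;0 0 0 0 0 0",
)

```text
t: 5.5
position: [0.6401, -0.0534, 0.1744]
tcp_rot: [-3.141, -0.006, 0.003]
wrist_force: [-0.1, -0.0, 0.2]
gripper_width: 0.706
```

Call:
carry_out(
  motion="0 0 0 0 0 0;0 0 0 0 0 0;0 0 0 0 0 0;0 0 0 0 0 0;0 0 0 0 0 0;0 0 0 0 0 0",
  fingers=15,
  grip_force=40,
)

```text
t: 6.1
position: [0.6407, -0.0536, 0.1757]
tcp_rot: [-3.14, -0.008, 0.002]
wrist_force: [-0.2, -0.4, 0.5]
gripper_width: 0.176
```

The fingers reached 15 mm, less than the 26 mm ball, so the grasp isn't what I wanted. I'll look.

Run:
```python
from h import *
s=read_state();print(s['position'],s['gripper_width'],s['wrist_force'])
p=camera('wrist');q=camera('scene')
cv2.imwrite('pics/d.png',np.hstack([cv2.resize(p['img'][60:300,100:420],(400,300)),cv2.resize(q['img'][120:240,160:320],(400,300))]))
```

```text
[ 0.6407 -0.0536  0.1757] 0.17603119008685195 [-0.1823 -0.4498  0.4654]
```

View pics/d.png

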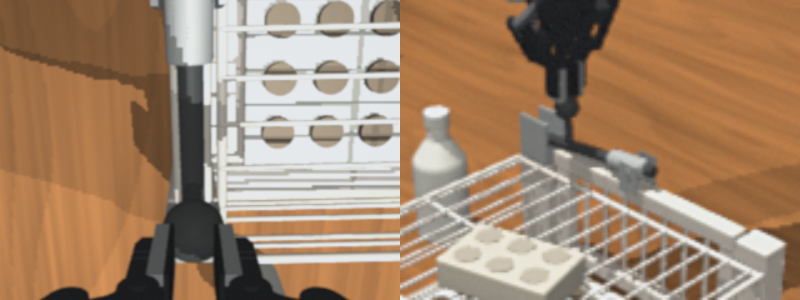

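The pads look to be high and/or off to the -y side of the ball; the scene crop shows the ball (568,103) below the fingers. I'll measure it.

Run:
```python
from h import *
def world(p):
    K=p['intrinsics'];T=np.linalg.inv(p['camera_from_world']);z=p['z_map']
    v,u=np.mgrid[0:384,0:512]
    c=np.stack([(u-K[0,2])/K[0,0]*z,-(v-K[1,2])/K[1,1]*z,-z],-1)
    return c@T[:3,:3].T+T[:3,3]
q=camera('scene');w=world(q)
# crop right panel: px = 160+(X-400)*.4, y=120+Y*.4
for Y in range(50,140,6):
    print(120+Y*.4,[(np.round(w[int(120+Y*.4),int(160+(X-400)*.4)],3).tolist(),q['img'][int(120+Y*.4),int(160+(X-400)*.4)].tolist()) for X in (560,568,577)])
p=camera('wrist');print(ball(p,100+192*.8,60+218*.8,8,.17))
w=world(p)
for X,Y in ((192,225),(192,205),(158,260),(228,260),(192,250)): print(X,Y,w[int(60+Y*.8),int(100+X*.8)])
```

```text
140.0 [([0.655, -0.041, 0.258], [34, 31, 28]), ([0.632, -0.056, 0.246], [37, 31, 30]), ([0.629, -0.048, 0.248], [36, 34, 32])]
142.4 [([0.654, -0.042, 0.252], [37, 35, 32]), ([0.629, -0.059, 0.239], [39, 46, 56]), ([0.63, -0.047, 0.243], [35, 31, 31])]
144.8 [([0.656, -0.04, 0.248], [33, 31, 29]), ([0.632, -0.056, 0.236], [29, 28, 29]), ([0.628, -0.049, 0.237], [47, 43, 44])]
147.2 [([0.654, -0.042, 0.239], [56, 55, 54]), ([0.632, -0.056, 0.228], [28, 27, 30]), ([0.632, -0.045, 0.231], [28, 26, 27])]
149.6 [([0.651, -0.046, 0.232], [91, 91, 90]), ([0.634, -0.054, 0.224], [31, 30, 32]), ([0.63, -0.047, 0.225], [31, 31, 30])]
152.0 [([0.651, -0.046, 0.223], [89, 91, 89]), ([0.63, -0.058, 0.213], [33, 33, 35]), ([0.633, -0.044, 0.219], [28, 27, 28])]
154.4 [([0.652, -0.045, 0.219], [90, 91, 90]), ([0.63, -0.058, 0.208], [31, 30, 31]), ([0.632, -0.045, 0.212], [31, 32, 30])]
156.8 [([0.653, -0.043, 0.214], [89, 91, 89]), ([0.632, -0.056, 0.203], [33, 34, 34]), ([0.629, -0.048, 0.205], [24, 25, 23])]
159.2 [([0.652, -0.045, 0.205], [98, 99, 97]), ([0.642, -0.045, 0.202], [44, 44, 44]), ([
[... 356 characters left out ...]
], [42, 42, 38]), ([0.384, -0.312, 0.003], [56, 87, 127])]
168.8 [([0.626, -0.074, 0.162], [118, 118, 118]), ([0.642, -0.046, 0.177], [47, 45, 47]), ([0.395, -0.301, 0.004], [71, 121, 177])]
171.2 [([0.628, -0.072, 0.154], [121, 122, 122]), ([0.641, -0.047, 0.168], [49, 46, 45]), ([0.404, -0.29, -0.0], [69, 118, 178])]
173.6 [([0.629, -0.071, 0.149], [122, 123, 122]), ([0.639, -0.049, 0.161], [50, 48, 46]), ([0.417, -0.276, 0.002], [66, 115, 172])]
(array([ 0.6391, -0.0535,  0.1905]), 289, np.float64(0.00041944733154053074))
192 225 [ 0.6387 -0.0454  0.2009]
192 205 [ 0.6388 -0.0409  0.1925]
158 260 [ 0.6282 -0.0434  0.2293]
228 260 [ 0.6499 -0.0436  0.229 ]
192 250 [ 0.6388 -0.0547  0.2033]
```

The ball hasn't moved (0.639, -0.0535, 0.1905), but the finger ends are really at z≈0.200. They are about 24 mm higher than the reported TCP suggests and only straddle the ball's cap. I'll reopen and go down by that amount.

Call:
carry_out(
  motion="0 0 0 0 0 0;0 0 0 0 0 0;0 0 0 0 0 0;0 0 0 0 0 0",
  fingers=50,
)

```text
t: 6.7
position: [0.6406, -0.0534, 0.1756]
tcp_rot: [-3.14, -0.008, 0.002]
wrist_force: [-0.6, -0.1, -0.4]
gripper_width: 0.588
```

Call:
carry_out(
  motion="-1 0 -8 0 0 0;0 0 -8 0 0 0;0 0 -4 0 0 0;0 0 0 0 0 0;0 0 0 0 0 0",
)

```text
t: 7.2
position: [0.6391, -0.0534, 0.153]
tcp_rot: [-3.14, -0.006, 0.002]
wrist_force: [-0.7, -0.8, -0.3]
gripper_width: 0.585
```

Run:
```python
from h import *
s=read_state();print(s['t'],s['position'],s['tcp_rot'],s['gripper_width'],s['wrist_force'])
p=camera('wrist');q=camera('scene')
cv2.imwrite('pics/e.png',np.hstack([cv2.resize(p['img'][60:300,100:420],(400,300)),cv2.resize(q['img'][120:240,160:320],(400,300))]))
```

```text
7.2 [ 0.6391 -0.0534  0.153 ] [-3.1403 -0.0065  0.0024] 0.5853093359494251 [-0.6564 -0.8168 -0.3346]
```

View pics/e.png

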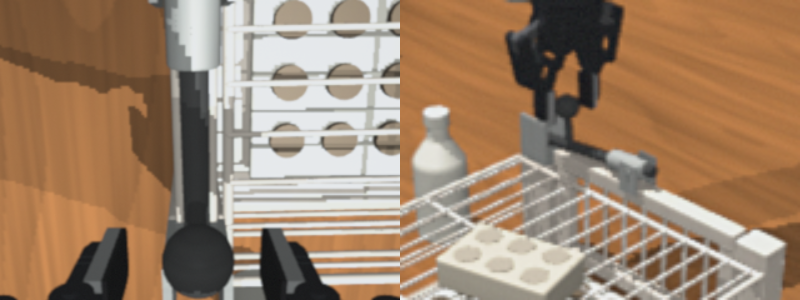

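The fingers now straddle the ball in both views: wrist crop (198,260), scene crop (568,103). The tips sit just below its centre, so I'll close.

Call:
carry_out(
  motion="0 0 0 0 0 0;0 0 0 0 0 0;0 0 0 0 0 0;0 0 0 0 0 0;0 0 0 0 0 0",
  fingers=10,
  grip_force=50,
)

```text
t: 7.8
position: [0.6399, -0.0533, 0.1541]
tcp_rot: [-3.14, -0.009, 0.003]
wrist_force: [1.4, -0.2, -0.1]
gripper_width: 0.274
```

Call:
carry_out(
  motion="0 1 3 0 0 0;0 1 3 0 0 0;0 1.2 3 0 0 0;0 1.2 2 0 0 0;0 0 0 0 0 0",
)

```text
t: 8.3
position: [0.6396, -0.0488, 0.1656]
tcp_rot: [-3.141, -0.008, 0.003]
wrist_force: [1.4, -0.2, -5.1]
gripper_width: 0.268
```

Run:
```python
from h import *
s=read_state();print(s['t'],s['position'],s['gripper_width'],s['wrist_force'],s['torque'])
p=camera('wrist')
print(ball(p,100+198*.8,60+250*.8,10,.18))
for n in ['bolt_nose','keeper_lip']: print(n,[(d['centre'],d['p']) for d in tip_of(p,n)[:2]])
cv2.imwrite('pics/f.png',p['img'])
```

```text
8.3 [ 0.6396 -0.0488  0.1656] 0.2682438369768468 [ 1.3791 -0.2078 -5.0576] [-0.3013 -0.3224  0.0272]
(array([ 0.6392, -0.0486,  0.2014]), 440, np.float64(0.00043412674635725384))
bolt_nose []
keeper_lip [([0.6433, -0.0722, 0.1397], 0.94)]
```

Call:
carry_out(
  motion="0 0.5 2 0 0 0;0 2 0 0 0 0;-0.1 4 0 0 0 0;-0.1 5 0 0 0 0;-0.1 5 0 0 0 0;0 0 0 0 0 0",
)

```text
t: 9.05
position: [0.6389, -0.0309, 0.167]
tcp_rot: [-3.141, -0.007, 0.003]
wrist_force: [2.0, 1.4, -4.7]
gripper_width: 0.271
```

Call:
carry_out(
  motion="-0.1 5 0 0 0 0;-0.1 5 0 0 0 0;-0.1 4 0 0 0 0;0 2 0 0 0 0;0 0 0 0 0 0",
)

```text
t: 9.55
position: [0.6385, -0.0132, 0.1669]
tcp_rot: [-3.141, -0.007, 0.003]
wrist_force: [1.2, -0.0, -5.0]
gripper_width: 0.27
```

Run:
```python
from h import *
s=read_state();print(s['t'],s['position'],s['gripper_width'],s['wrist_force'],s['torque'],s['joint_pos'])
p=camera('wrist')
print(ball(p,100+198*.8,60+250*.8,10,.18))
q=camera('scene')
cv2.imwrite('pics/f.png',np.hstack([cv2.resize(p['img'][60:300,100:420],(400,300)),cv2.resize(q['img'][120:240,160:320],(400,300))]))
```

```text
9.55 [ 0.6385 -0.0132  0.1669] 0.2700774076572243 [ 1.1852 -0.016  -4.9534] [-0.3861 -0.3493  0.0469] [-0.4352  0.5319  0.5683  1.6383 -0.3196  1.0584  0.2297]
(array([ 0.6378, -0.0134,  0.2024]), 441, np.float64(0.0004451923087704538))
```

View pics/f.png

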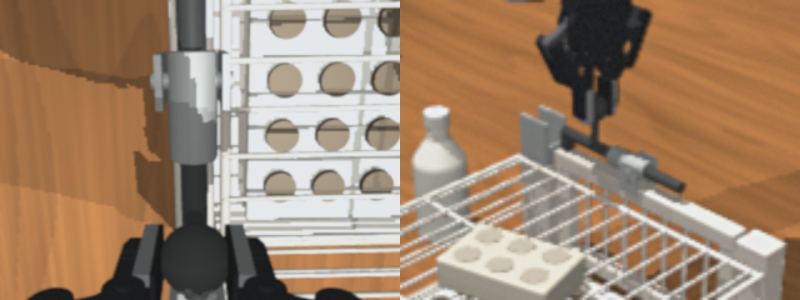

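The nose is drawn clear of the keeper. The ball moved 35 mm and sits 12 mm up, so the slide is about 0.035, and the wrist forces stayed small. Now I'll swing the gate along an arc about the hinge, with a radius of about 188 mm.

Call:
carry_out(
  motion="-1.3 0 0 0 0 -0.4;-2.6 0 0 0 0 -0.8;-3.9 0.1 0 0 0 -1.2;-4.6 0.2 0 0 0 -1.4;-4.6 0.4 0 0 0 -1.4;-4.6 0.5 0 0 0 -1.4;-4.6 0.6 0 0 0 -1.4;-4.6 0.7 0 0 0 -1.4",
)

```text
t: 10.45
position: [0.605, -0.0111, 0.1667]
tcp_rot: [-3.14, -0.007, -0.176]
wrist_force: [2.0, 0.6, -6.4]
gripper_width: 0.264
```

Call:
carry_out(
  motion="-4.5 1 0 0 0 -1.4;-4.5 1.1 0 0 0 -1.4;-4.5 1.2 0 0 0 -1.4;-4.4 1.3 0 0 0 -1.4;-4.4 1.4 0 0 0 -1.4;-4.4 1.5 0 0 0 -1.4;-4.3 1.6 0 0 0 -1.4;-4.3 1.7 0 0 0 -1.4",
)

```text
t: 11.25
position: [0.5667, -0.0002, 0.1672]
tcp_rot: [-3.141, -0.008, -0.39]
wrist_force: [3.4, -1.6, -5.2]
gripper_width: 0.274
```

Call:
carry_out(
  motion="-3.4 1.7 0 0 0 -1.1;-2 1 0 0 0 -0.7;-0.8 0.4 0 0 0 -0.3;0 0 0 0 0 0;0 0 0 0 0 0;0 0 0 0 0 0",
)

```text
t: 11.85
position: [0.5597, 0.0032, 0.1673]
tcp_rot: [-3.141, -0.008, -0.431]
wrist_force: [2.3, -1.5, -5.7]
gripper_width: 0.269
```

Run:
```python
from h import *
s=read_state();print(s['t'],s['position'],s['tcp_rot'],s['gripper_width'],s['wrist_force'],abs(s['joint_velocities']).max())
p=camera('wrist')
b=ball(p,100+198*.8,60+250*.8,10,.18);print(b)
q=camera('top')
for c in (p,q):
  for n in ['gate_hinge','bolt_rivet','bolt_nose']: print(n,[(d['centre'],d['p']) for d in tip_of(c,n)[:1]])
H=np.array([.636,.1751]);d=b[0][:2]-H;print(np.linalg.norm(d),np.degrees(np.arctan2(-d[0],-d[1])))
i=q['img'];sc=camera('scene')['img']
cv2.imwrite('pics/g.png',np.hstack([cv2.resize(p['img'],(400,300)),cv2.resize(sc[90:270,140:380],(400,300))]))
```

```text
11.85 [0.5597 0.0032 0.1673] [-3.141 -0.008 -0.431] 0.2690635998329246 [ 2.312  -1.4962 -5.7249] 0.0027145379069977798
(array([0.5595, 0.0027, 0.2029]), 441, np.float64(0.000486127493743214))
gate_hinge []
bolt_rivet [([0.5829, 0.0559, 0.1602], 0.98)]
bolt_nose []
gate_hinge [([0.6326, 0.1722, 0.1888], 0.81)]
bolt_rivet [([0.5867, 0.0561, 0.1576], 0.79)]
bolt_nose []
0.188646429834294 23.916891807711785
```

View pics/g.png

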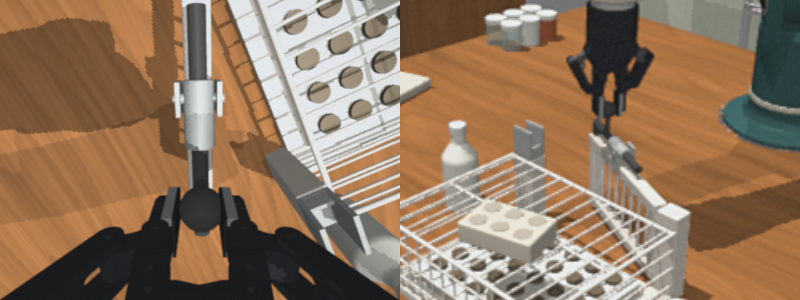

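The gate stands about 24.5° open with the ball firmly in the jaws (202,210). The bolt is drawn, the keeper is clear, and the mould and bottle are in place. Everything is at rest, so I'll hand in.

```bash
python3 -c "
from station import *
print(hand_in())"
```

```text
the job is handed in; nothing more can be done
None
```

The job is handed in. The gate is about 24–25° open and at rest, with the bolt drawn and the ball still held in the gripper at a 50 N grip setting. I took the ball, lifted the bolt about 12 mm over the lip and drew it back about 35 mm. I then swung the gate open along its arc in about 2 s.

**Last checks:**
- **Gate:** the ball, seen by the wrist camera, is 188.6 mm from the hinge at 23.9° in the world frame. Allowing for the cage's slight turn, the gate angle is about 24.5°.
- **Rest and time:** joint speeds were 0.003 rad/s or less, at 11.85 s of the 32 s allowed.
- **Forces:** readings at the end of each move showed about 7 N or less at the wrist. I did not see the peaks between them.
- **Other things:** the mould and bottle look in place in the final view. The jar was outside that view and I did not check it again, though the arm passed well clear of it.

**What went wrong or disagreed:**
- **First close:** it only straddled the top of the ball, because the finger ends were about 24 mm higher than the reported tool position implied. I reopened, went lower and re-gripped. The ball had not moved.
- **Hinge position:** the networks' hinge estimates differed by 3–5 mm in x, which leaves about 1° of uncertainty in the gate angle.
- **Bolt nose:** the network did not find it in the last pictures. That the bolt is drawn rests on how far the ball moved and on the view.

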